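Dock the cordless stirrer and switch it off

ROBOT

A 6-joint arm with a two-finger parallel gripper is mounted at the origin on the work surface. World frame = base frame: x ahead of the robot, y to its left, z up, the work surface at z = 0. Lengths are in m, angles in rad, forces in N, time in s.
With the tool pointing down it reaches from about 0.325 to 0.85 m from the base axis. Payload 15.5 kg.
Tool frame: the origin (TCP) lies on the centre line of the jaws, within the pads' length; the fingertips stand 17 mm ahead of it and the grasp point (between the pads) lies 2 mm behind it; z points along the fingers, y is the line along which they close (so a half turn about z gives the same grasp; the last joint's range is limited). The gripper opens to 91 mm and grips with 3 to 60 N. Pads are 32 mm wide; open, the fingers measure 118 mm over their backs; the gripper's body (76 mm by 178 mm) begins 60 mm behind the grasp point.
Start: joints at [1.075, 0.494, 1.345, -0, 1.302, -0.096], TCP at [0.243, 0.576, 0.231] pointing down, gripper open.
Joint ranges: [-2.91, 2.91], [-0.82, 2.16], [0.22, 2.67], [-1.22, 4.37], [0.12, 2.79], [-3.08, 3.08]. Speed limits (rad/s): [1.89, 1.89, 2.57, 3.01, 3.01, 3.01].

INTERFACE

Orientations are given as a rotation vector (axis times angle).
In Python, from cell import robot gives the robot as it stands.
- The arm moves only by the tool servo_tool, never from a script. Its arguments are lists of equal length, an entry for each row: "gripper": the closure, from 0 (fully open) to 1 (shut); "dp": the shift along the tool's x, y, z in cm, a list of three; "rotation": the turn, a rotation vector about the tool's x, y, z in rad, a list of three. In form: {"gripper": [gripper, ...], "dp": [[tx, ty, tz], ...], "rotation": [[ax, ay, az], ...]}. A call has 1 to 8 rows; each row shifts and turns the commanded pose from where the row before left it, along the tool's axes as they then stand; what a row does not reach is not made up. A row lasts 1/10 s, in which the tool goes at most 50 mm and 8.59 degrees, less where a joint would pass 70% of its speed; a pose out of reach is approached as far as the arm can. A call with a gripper value outside its range is refused whole. The fingers move at their own pace and stop on an object; the grip force is fixed at half the most. Time passes only in rows, so rows that do not move let the fingers close. It gives the time, the measured TCP pose, the force, the opening and the grip force at its end, in the units of the state.
- robot.get_state(): the state, without advancing time (a new reading comes with each control period).
- robot.snapshot(name): name is "side" or "top"; returns a dict with "image" (480x640x3 uint8, red, green, blue), "fx", "fy", "cx", "cy" (pixels), "view" (4x4, takes a point from world to camera coordinates). Camera axes: x right, y down, z forward; pixel columns grow to the right and rows downward; lengths in m; the calibration is good to about 2 mm. A picture is of the moment at which its call begins. There is no depth.
- robot.finish_job(): hands the job in; it is judged then, once.
The state is a dict: "clock": time; "joints": joint angles; "joint_velocities": joint speeds; "tau": joint torques, N m; "position": TCP position; "eef_rot": TCP orientation; "contact_force": force on the tool from outside, world axes, zero at the start; "ft_torque": the same for the moment, N m; "width": finger opening in m; "grasp_force": force on a finger pad.
Only numpy, scipy, OpenCV 4.12 (cv2) and the standard library are available. Lean on these libraries where they do the work, as an engineer would, in place of code of your own. Each camera call takes 0.05 s, during which the arm holds its last target. There are 200 camera calls.

TASK

Put the little cordless stirrer away: first lift the loose splash cap off its knob and stand the cap, open side down, in the empty shallow white tray; next set the stirrer down fully home in its charging dock, knob end away from the dock's tall end wall; and only when it sits there turn its knob anticlockwise (seen from above), letting go and taking hold again as often as needed, until it stops at off. Set the cap and the stirrer down without dropping them, and leave the other things on the bench where they are.

Things in the scene. Friction and masses are not known exactly. Their poses are not given: they have to be found in the camera images.
- stirrer: Loose cordless stirrer, white box 130 (x) x 56 (y) x 45 mm high, about 0.5 kg, on the bench; z up, origin at the centre of its underside. Steel plate disc (52 mm across, 5 high) on its top at x = +34; black knob on its top with its axis at x = -36, y = 0. Gripped across its 56 mm width. Docked, it cannot turn with its stiff knob.
- knob_grip (a point): Point on the knob's axis, 65 mm above the stirrer's underside; turns with the knob: z up, x along its grip bar. The black bar, 36 long (x) x 12 thick (y), reaches from 4 to 30 mm above the stirrer's top, on a 4 mm high disc of 34 mm diameter; grip it across its thickness. Under the cap at the start.
- knob (a joint): Knob angle, rad: 0 at the off stop (anticlockwise end), growing clockwise seen from above, 4.7 at the other stop. Starts between 1.9 and 2.75, more than one grasp can turn. Stiff: friction torque about 0.07 N m; stays where it is left; at the stop the torque rises sharply (0.5 N m is safely the stop).
- cap: Loose black splash cap, an upside-down round cup over the knob on the stirrer's top: 50 mm diameter, wall 2.5, 37 high, plus a round grip stub on top, 16 diameter and 18 high (55 mm in all), 30 g; z up, origin at the centre of its open rim (underside). Sits loosely, 4 mm to spare round the knob.
- cap_grip (a point): Top centre of the cap's grip stub, 55 mm above the cap's rim.
- dock: Fixed grey charging dock, 156 (x) x 82 (y) mm; z up, origin at the centre of its underside. Open-topped pocket 136 x 62 mm centred on the origin, 3 mm to spare all round the stirrer; floor 6 mm, rim 16 mm above the bench; tall end wall (36 mm) with two brass contacts at +x. Docked, the stirrer's axes agree with the dock's and it lies on the pocket floor.
- tray: Fixed empty shallow white tray, 130 (x) x 110 (y) mm outside, walls 4 mm thick and 14 mm high, inner floor about 4 mm above the bench; z up, origin at the centre of its underside.
- beaker_a: Loose bystander: glass beaker, 72 mm diameter, 95 high; z up, origin at the centre of its underside.
- beaker_b: Loose bystander: glass beaker, 60 mm diameter, 75 high; z up, origin at the centre of its underside.
- jar: Loose bystander: amber glass jar with white lid, 56 mm diameter, 75 high; z up, origin at the centre of its underside.
- forceps: Loose bystander: steel forceps lying along its x, about 125 long, 16 wide, 5 high; z up, origin at the centre of its underside.
- scalpel: Loose bystander: steel scalpel lying along its x, about 145 long, 9 wide, 5 high; z up, origin at the centre of its underside.
- sherd: Loose bystander: flat terracotta sherd, about 70 x 60, 12 high; z up, origin at the centre of its underside.
Things that resemble listed ones, but are neither listed nor needed, are in the scene too. What is meant by the tray is not purple, and is the smaller of those in its own colour.

How it is judged:
On the way, in this order (a step that is already met when the one before it is completed fails the run):
1. the cap stands open side down on the floor of the tray (x of cap in the frame of tray between -0.05 and 0.05 m and y of cap in the frame of tray between -0.04 and 0.04 m and z of cap in the frame of tray below 0.01 m and angle between cap's own z axis and vertical below 0.15 rad), for 0.2 s.
2. the stirrer sits fully home in the dock, knob end away from the tall wall, and the fingers have let go of it (x of stirrer in the frame of dock between -0.006 and 0.006 m and y of stirrer in the frame of dock between -0.006 and 0.006 m and z of stirrer in the frame of dock below 0.009 m and angle between stirrer's own z axis and vertical below 0.06 rad and x of knob_grip in the frame of dock below -0.02 m and contact force between the fingers and stirrer below 0.2 N), for 0.2 s.
3. the knob is turned anticlockwise to its stop (value of joint knob below 0.08 rad), for 0.1 s.
At the end, for the whole second after the job is handed in: Stirrer on the dock's pocket floor (within 3 mm; 6 mm of centre; tilt under 0.06 rad), knob end away from the tall wall; knob within 0.08 rad of its anticlockwise stop; cap upright (0.15 rad), open side down on the tray floor, centre within 50 mm (x), 40 mm (y) of the tray's; all at rest (all of step 1 and x of stirrer in the frame of dock between -0.006 and 0.006 m and y of stirrer in the frame of dock between -0.006 and 0.006 m and z of stirrer in the frame of dock below 0.009 m and angle between stirrer's own z axis and vertical below 0.06 rad and x of knob_grip in the frame of dock below -0.02 m and value of joint knob below 0.08 rad and linear speed of each of stirrer, cap below 0.02 m/s); the robot touches nothing.
It fails at once if a bystander is moved by more than 30 mm (distance of any of beaker_a, beaker_b, jar, forceps, scalpel, sherd from where it was at the start of the episode above 0.03 m).
It fails at once if the stirrer or the cap is dropped (moves faster than 0.55 m/s with no finger on it) ((linear speed of stirrer above 0.55 m/s and contact force between the fingers and stirrer below 0.1 N) or (linear speed of cap above 0.55 m/s and contact force between the fingers and cap below 0.1 N)).
It also fails if it takes over 72 s, if anything falls off the work surface, if the arm or the gripper's body presses on something with over 40 N, if the wrist force passes 120 N, or if a joint passes its speed limit or range.

## Working session

There is one attempt and no reset: what is moved stays moved. The work goes in short steps, Python scripts to look and compute and a tool call to move; the robot and the scene stay as the last step left them, time stands still between calls to the robot, and variables do not carry over. Pictures are saved under pics/ and viewed, at most 10 in all, crops included, and the job is handed in when it is done.

Besides the shell and the picture viewer there is one more tool, called after "Emit:" as name(argument=value, ...) on one line, values as JSON. servo_tool: Moves the arm, as the interface text tells. Its arguments: {"type":"object","properties":{"gripper":{"type":"array"},"dp":{"type":"array"},"rotation":{"type":"array"}},"required":["gripper","dp","rotation"]}

```bash
mkdir -p pics; ls; python3 - <<'E'
from cell import robot
import cv2,numpy as np,pickle
for n in("top","side"):
    s=robot.snapshot(n); pickle.dump(s,open(n+".pkl","wb")); cv2.imwrite(f"pics/{n}0.png",s["image"][:,:,::-1]); print(n,s["fx"],s["cx"],s["cy"],np.round(s["view"],3).tolist())
print(robot.get_state())
E
```

```text
pics
top 545.0564540812592 315.6918775856543 234.81432518647685 [[0.023, -1.0, 0.004, 0.07], [-0.983, -0.023, -0.18, 0.583], [0.18, -0.0, -0.984, 1.23], [0.0, 0.0, 0.0, 1.0]]
side 469.1590538905538 319.16726751069723 245.3929319903606 [[0.965, -0.263, -0.017, -0.564], [-0.165, -0.55, -0.819, 0.215], [0.206, 0.793, -0.574, 0.824], [0.0, 0.0, 0.0, 1.0]]
{'clock': 0.1, 'joints': array([ 1.07550697e+00,  4.94170829e-01,  1.34603227e+00, -1.49960471e-06,
        1.30254008e+00, -9.54651361e-02]), 'joint_velocities': array([-2.22267860e-04, -2.64595412e-03, -1.90735694e-03,  1.99655885e-03,
       -9.92364161e-05,  3.60844625e-05]), 'tau': array([ 1.24563965e-03, -8.80246639e+01, -3.82546484e+01,  7.09775509e-02,
        4.82428749e-02, -8.09844437e-05]), 'position': array([0.24311032, 0.57543335, 0.23037944]), 'eef_rot': array([-6.23800559e-01, -3.07869757e+00,  1.72944184e-03]), 'contact_force': array([ 0.04663442,  0.09890596, -0.04683387]), 'ft_torque': array([-0.03286533, -0.02645424,  0.02162469]), 'grasp_force': 0.0, 'width': 0.09110406983482827}
```

View pics/top0.png

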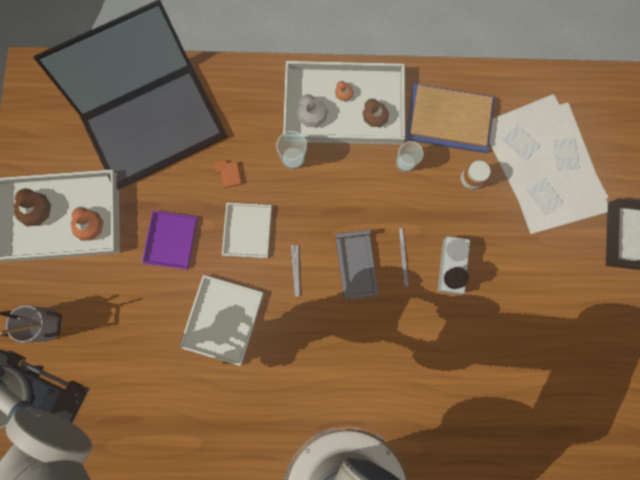

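View pics/side0.png

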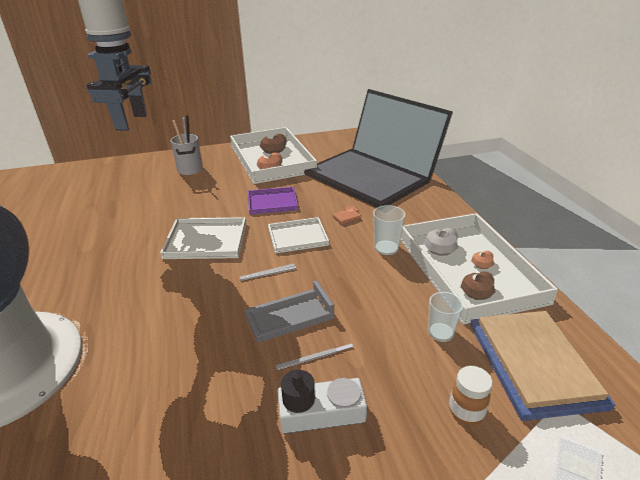

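The top view shows the stirrer at about (455,265), with its cap at (456,278) toward the robot. The dock is at (357,265) and the small white tray at (248,230). In the side view the dock's tall wall is at its far (+x) end, (323,300).

```bash
cat > h.py <<'E'
import numpy as np,cv2,pickle
def ray(s,u,v,z):
    V=s["view"];R=V[:3,:3];t=V[:3,3];c=-R.T@t
    d=R.T@np.array([(u-s["cx"])/s["fx"],(v-s["cy"])/s["fy"],1.]);return c+d*(z-c[2])/d[2]
def proj(s,p):
    q=s["view"][:3,:3]@np.asarray(p)+s["view"][:3,3];return np.array([s["fx"]*q[0]/q[2]+s["cx"],s["fy"]*q[1]/q[2]+s["cy"]])
def rect(s,mask,z,r=None):
    "largest blob's contour cast on plane z -> minAreaRect, mm"
    c,_=cv2.findContours(mask.astype(np.uint8),0,cv2.CHAIN_APPROX_NONE)
    c=max(c,key=cv2.contourArea)[:,0]
    p=np.array([ray(s,u,v,z)[:2]*1000 for u,v in c],np.float32)
    return cv2.minAreaRect(p),c,cv2.minEnclosingCircle(p)
E
python3 - <<'E'
from h import *
s=pickle.load(open("top.pkl","rb"));d=pickle.load(open("side.pkl","rb"))
im=s["image"]
def crop(im,x0,x1,y0,y1,k): return cv2.resize(im[y0:y1,x0:x1],None,fx=k,fy=k,interpolation=cv2.INTER_CUBIC)
a=crop(im,330,480,222,307,5)
cv2.imwrite("pics/c1.png",a[:,:,::-1])
b=crop(d["image"],235,375,280,435,3); c=crop(im,210,290,195,280,5)
W=np.zeros((max(b.shape[0],c.shape[0]),b.shape[1]+370,3),np.uint8);W[:b.shape[0],:b.shape[1]]=b;c=c[:,:370];W[:c.shape[0],b.shape[1]:b.shape[1]+370]=c
cv2.imwrite("pics/c2.png",W[:,:,::-1])
hsv=cv2.cvtColor(im,cv2.COLOR_RGB2HSV)
def box(m,x0,x1,y0,y1):
    o=np.zeros(m.shape,bool);o[y0:y1,x0:x1]=m[y0:y1,x0:x1];return o
S,V=hsv[...,1],hsv[...,2]
for n,b,z,m in(("tray",(215,280,195,265),.014,(S<60)&(V>110)),("bigtray",(175,270,270,370),.014,(S<60)&(V>80)),("dock",(330,385,222,305),.016,(S<60)),("stirrer",(430,480,225,300),.045,(S<70)),("cap",(430,480,225,300),.09,(V<60))):
    r,c,e=rect(s,box(m,*b),z);print(n,r,c.min(0),c.max(0),e)
E
```

```text
tray ((596.87158203125, 251.55966186523438), (111.67475891113281, 132.0025634765625), 87.93331909179688) [222 203] [271 257] ((596.679931640625, 251.06614685058594), 83.44906616210938)
bigtray ((380.9104309082031, 301.18939208984375), (152.6514434814453, 179.38400268554688), 74.88502502441406) [181 275] [262 365] ((380.85113525390625, 301.56878662109375), 114.39222717285156)
dock ((519.5906982421875, -15.712413787841797), (158.1414794921875, 82.48677062988281), 8.297447204589844) [336 230] [377 298] ((519.803466796875, -16.34100341796875), 87.0565185546875)
stirrer ((519.4380493164062, -242.08767700195312), (64.1811294555664, 133.88861083984375), 82.96419525146484) [438 236] [469 293] ((519.6834106445312, -240.72357177734375), 71.26602172851562)
cap ((482.932373046875, -235.6417236328125), (38.04216766357422, 50.66525650024414), 19.562402725219727) [445 269] [467 287] ((483.2021179199219, -235.54776000976562), 25.392759323120117)
```

View pics/c1.png

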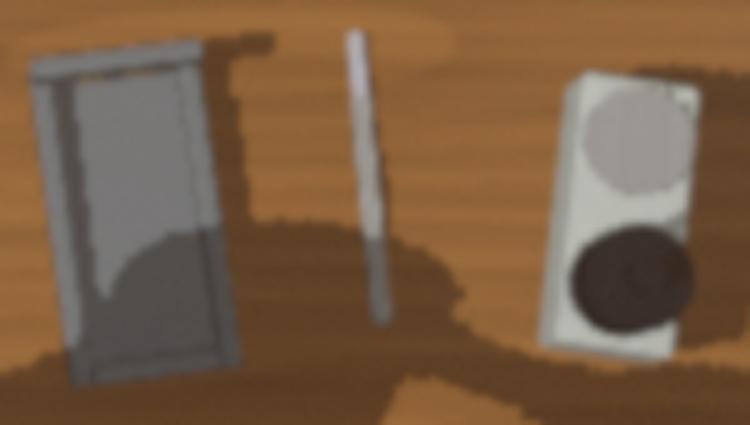

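View pics/c2.png

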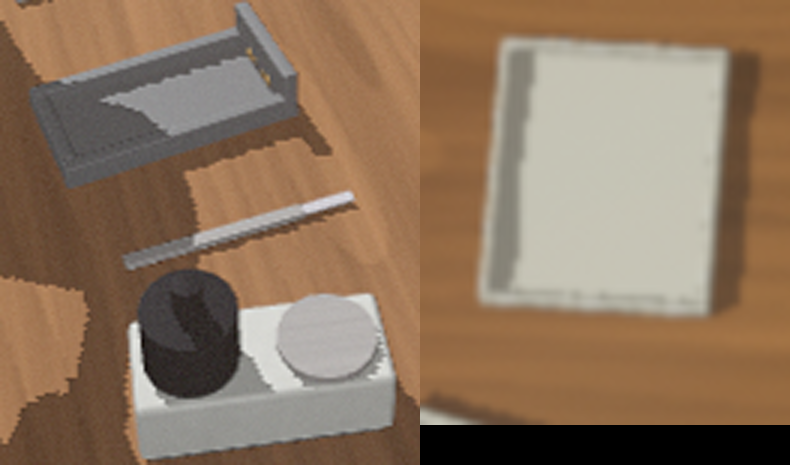

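The crops confirm the layout: the dock's contacts and tall wall are at the far end, and the stirrer's disc is far with the cap near the robot. The tray measures 111.7 x 132 mm, which matches the listed one. Next I'll fit each edge at its own height to refine the poses.

```bash
cat >> h.py <<'E'
def edges(s,mask,zs,L,W,ex=lambda x,y:np.zeros(len(x),bool)):
    "zs: heights of the +x,-x,+y,-y edges. Returns yaw and centre from line fits"
    r,c,_=rect(s,mask,.5*(zs[2]+zs[3]))
    a=np.deg2rad(r[2]); a=(a+np.pi/4)%(np.pi/2)-np.pi/4
    ux=np.array([np.cos(a),np.sin(a)]);uy=np.array([-ux[1],ux[0]]);c0=np.array(r[0])/1000
    out=[]
    for k,(n,t,h,l) in enumerate(((ux,uy,L/2,W/2),(-ux,uy,L/2,W/2),(uy,ux,W/2,L/2),(-uy,ux,W/2,L/2))):
        p=np.array([ray(s,u,v,zs[k])[:2] for u,v in c])-c0
        x,y=p@ux,p@uy
        sel=(abs(p@n-h)<.008)&(abs(p@t)<.8*l)&~ex(x,y)
        q=p[sel].astype(np.float32); f=cv2.fitLine(q,cv2.DIST_HUBER,0,.0005,.001)[:,0]
        d=f[:2]*np.sign(f[:2]@t); out.append((len(q),np.arctan2(d[0]*t[1]-d[1]*t[0],d@t)*-1,f[2:]@n))
    print("a0",a,"edges n,dyaw,dist mm",[(o[0],round(float(o[1]),3),round(float(o[2])*1000,1)) for o in out])
    cc=c0+ux*(out[0][2]-out[1][2])/2+uy*(out[2][2]-out[3][2])/2
    return a,a+(out[2][1]+out[3][1])/2,cc
E
python3 - <<'E'
from h import *
s=pickle.load(open("top.pkl","rb"));d=pickle.load(open("side.pkl","rb"))
print("cam",-s["view"][:3,:3].T@s["view"][:3,3])
def mk(im,b,f):
    h=cv2.cvtColor(im,cv2.COLOR_RGB2HSV);m=f(h[...,1].astype(int),h[...,2].astype(int),h[...,0]);o=np.zeros(m.shape,bool);x0,x1,y0,y1=b;o[y0:y1,x0:x1]=m[y0:y1,x0:x1];return o
im=s["image"]
print("tray",edges(s,mk(im,(215,280,195,265),lambda S,V,H:(S<60)&(V>110)),(.014,0,.014,.014),.13,.11))
print("dock",edges(s,mk(im,(330,385,222,305),lambda S,V,H:S<60),(.036,0,0,.016),.156,.082))
print("stir",edges(s,mk(im,(430,480,225,300),lambda S,V,H:S<70),(.045,0,0,.045),.13,.056,lambda x,y:(y<0)&(x<-.0)&(x>-.075)))
# cap: two-view: black blob
for n,S_ in(("top",s),("side",d)):
    b=(430,480,225,300) if n=="top" else (270,330,360,420)
    m=mk(S_["image"],b,lambda S,V,H:V<75)
    c,_=cv2.findContours(m.astype(np.uint8),0,1);c=max(c,key=cv2.contourArea)[:,0]
    print(n,"cap px",c.min(0),c.max(0),cv2.fitEllipse(c))
# disc
m=mk(im,(440,472,232,264),lambda S,V,H:(V>100)&(V<165)&(S<25))
print("disc",rect(s,m,.05)[0],rect(s,m,.05)[2])
for x in (.54,.56): print(im[int(proj(s,(x,-.245,.05))[1]),435:475].sum(1).tolist())
E
```

```text
cam [0.3498151  0.08359237 1.31499501]
a0 -0.03607038643625149 edges n,dyaw,dist mm [(36, -0.0, 64.7), (36, -0.003, 62.7), (42, -0.002, 54.7), (42, 0.001, 54.6)]
tray (np.float64(-0.03607038643625149), np.float64(-0.03670596794136696), array([0.59786777, 0.25158286]))
a0 0.14481744033535604 edges n,dyaw,dist mm [(27, 0.002, 73.3), (26, -0.017, 77.8), (51, 0.001, 39.7), (52, -0.012, 38.8)]
dock (np.float64(0.14481744033535604), np.float64(0.13946053318699136), array([ 0.51836282, -0.01623307]))
a0 -0.12279795838939034 edges n,dyaw,dist mm [(19, 0.023, 61.9), (9, 0.029, 64.5), (42, -0.004, 26.7), (21, -0.011, 25.5)]
stir (np.float64(-0.12279795838939034), np.float64(-0.1304219059783256), array([ 0.52120735, -0.24713322]))
top cap px [445 268] [468 287] ((456.4291076660156, 277.59698486328125), (19.14409828186035, 23.690820693969727), 80.73749542236328)
side cap px [281 370] [314 412] ((297.654296875, 390.7613830566406), (33.28833770751953, 43.454437255859375), 177.50428771972656)
disc ((555.217529296875, -249.369384765625), (50.98361587524414, 53.412166595458984), 84.07005310058594) ((554.4829711914062, -253.99415588378906), 30.611679077148438)
[307, 308, 309, 308, 310, 333, 389, 432, 453, 484, 533, 546, 523, 485, 458, 451, 453, 452, 452, 446, 446, 450, 449, 447, 446, 446, 445, 446, 449, 452, 452, 439, 400, 311, 232, 209, 207, 206, 208, 207]
[311, 310, 310, 311, 311, 315, 340, 397, 438, 458, 484, 494, 471, 452, 450, 455, 455, 455, 454, 449, 447, 451, 451, 453, 449, 448, 447, 446, 448, 454, 455, 454, 442, 392, 296, 229, 212, 213, 215, 213]
```

Measured poses:

| Item | Centre (m) | Yaw (rad) |
|---|---|---|
| Stirrer | (0.521, -0.247) | -0.125 |
| Dock | (0.518, -0.016) | 0.14 |
| Tray | (0.598, 0.2515) | -0.037 |

The knob and cap axis is at (0.4855, -0.2425), consistent with the blob. First I'll turn the tool so it closes across the stirrer.

Emit:
servo_tool(gripper=[0,0,0,0,0,0,0,0], dp=[[0,0,0],[0,0,0],[0,0,0],[0,0,0],[0,0,0],[0,0,0],[0,0,0],[0,0,0]], rotation=[[0,0,0.145],[0,0,0.145],[0,0,0.145],[0,0,0.145],[0,0,0.145],[0,0,0.145],[0,0,0.145],[0,0,0.145]])

```text
clock: 0.9
position: [0.2432, 0.5755, 0.2306]
eef_rot: [2.216, 2.227, -0.001]
contact_force: [0.5, -0.4, 0.3]
width: 0.0915
grasp_force: 0.0
```

Emit:
servo_tool(gripper=[0,0,0,0,0,0,0,0], dp=[[0,0,0],[0,0,0],[0,0,0],[0,0,0],[0,0,0],[0,0,0],[0,0,0],[0,0,0]], rotation=[[0,0,0.145],[0,0,0.145],[0,0,0.145],[0,0,0.145],[0,0,0.145],[0,0,0.145],[0,0,0.145],[0,0,0.145]])

```text
clock: 1.7
position: [0.2432, 0.5755, 0.2306]
eef_rot: [3.073, 0.648, -0.001]
contact_force: [0.9, 0.4, -0.2]
width: 0.0914
grasp_force: 0.0
```

Emit:
servo_tool(gripper=[0,0,0,0,0], dp=[[0,0,0],[0,0,0],[0,0,0],[0,0,0],[0,0,0]], rotation=[[0,0,0.145],[0,0,0.145],[0,0,0.145],[0,0,0.113],[0,0,0]])

```text
clock: 2.2
position: [0.2432, 0.5755, 0.2306]
eef_rot: [3.134, -0.201, -0.0]
contact_force: [-0.3, -0.3, -0.4]
width: 0.0912
grasp_force: 0.0
```

```bash
cat > g.py <<'E'
import sys,numpy as np
from scipy.spatial.transform import Rotation as Ro
from cell import robot
def go(x,y,z,yaw_y=None):
    "prints tool-axes dp (cm) and rotvec to reach TCP xyz pointing down, tool y at angle yaw_y (deg, mod 180)"
    s=robot.get_state();R=Ro.from_rotvec(s["eef_rot"]);M=R.as_matrix()
    a=np.degrees(np.arctan2(M[1,1],M[0,1]))
    print("t",round(s["clock"],2),"pos",np.round(s["position"],4),"yaw_y",round(a,2),"q",np.round(s["joints"],2),"F",np.round(s["contact_force"],1),"w",round(s["width"],4),"gf",round(s["grasp_force"],1))
    print("dp cm",np.round(M.T@(np.array([x,y,z])-s["position"])*100,2))
    if yaw_y is not None:
        y_=np.radians(a+((yaw_y-a+90)%180-90));Y=np.array([np.cos(y_),np.sin(y_),0]);Z=np.array([0,0,-1]);X=np.cross(Y,Z)
        T=Ro.from_matrix(np.c_[X,Y,Z]);print("rot",np.round((R.inv()*T).as_rotvec(),4))
if __name__=="__main__": go(*map(float,sys.argv[1:]))
E
python3 g.py .4855 -.2425 .16 -97.2
```

```text
t 2.2 pos [0.2432 0.5755 0.2306] yaw_y -97.35 q [1.08 0.49 1.35 0.   1.3  2.77] F [-0.3 -0.3 -0.4] w 0.0912 gf 0.0
dp cm [34.51 78.03  7.1 ]
rot [ 0.0007  0.0003 -0.0027]
```

Emit:
servo_tool(gripper=[0,0,0,0,0,0,0,0], dp=[[1.7,3.8,0],[1.7,3.8,0],[1.7,3.8,0],[1.7,3.8,0],[1.7,3.8,0],[1.7,3.8,0],[1.7,3.8,0],[1.7,3.8,0]], rotation=[[0,0,0],[0,0,0],[0,0,0],[0,0,0],[0,0,0],[0,0,0],[0,0,0],[0,0,0]])

```text
clock: 3.0
position: [0.34, 0.2555, 0.231]
eef_rot: [-3.136, 0.191, -0.0]
contact_force: [0.9, -0.2, -0.4]
width: 0.0914
grasp_force: 0.0
```

Emit:
servo_tool(gripper=[0,0,0,0,0,0,0,0], dp=[[1.7,3.8,0],[1.7,3.8,0],[1.7,3.8,0],[1.7,3.8,0],[1.7,3.8,0],[1.7,3.8,0],[1.7,3.8,0],[1.7,3.8,0]], rotation=[[0,0,0],[0,0,0],[0,0,0],[0,0,0],[0,0,0],[0,0,0],[0,0,0],[0,0,0]])

```text
clock: 3.8
position: [0.4367, -0.0635, 0.231]
eef_rot: [3.136, -0.192, 0.0]
contact_force: [1.4, 0.2, 0.1]
width: 0.0911
grasp_force: 0.0
```

Emit:
servo_tool(gripper=[0,0,0,0,0,0,0,0], dp=[[1.8,4.2,1],[1.8,4.2,1],[1.8,4.2,1],[1.8,4.0,1],[0,0,1],[0,0,1],[0,0,1],[0,0,0]], rotation=[[0,0,0],[0,0,0],[0,0,0],[0,0,0],[0,0,0],[0,0,0],[0,0,0],[0,0,0]])

```text
clock: 4.6
position: [0.4862, -0.234, 0.1597]
eef_rot: [-3.134, 0.195, 0.003]
contact_force: [-0.3, -0.0, 0.1]
width: 0.0908
grasp_force: 0.0
```

```bash
python3 g.py .4855 -.2425 .102 -97.2;  python3 - <<'E'
from h import *
from cell import robot
s=robot.snapshot("side");o=s["image"][220:450,200:430];cv2.imwrite("pics/a1.png",cv2.resize(o,None,fx=2.5,fy=2.5)[:,:,::-1])
E
```

```text
t 4.6 pos [ 0.4862 -0.234   0.1597] yaw_y -97.11 q [-0.56  0.46  1.64  0.    1.04  1.14] F [-0.3 -0.   0.1] w 0.0908 gf 0.0
dp cm [0.05 0.86 5.77]
rot [-0.0011  0.0023  0.0016]
```

View pics/a1.png

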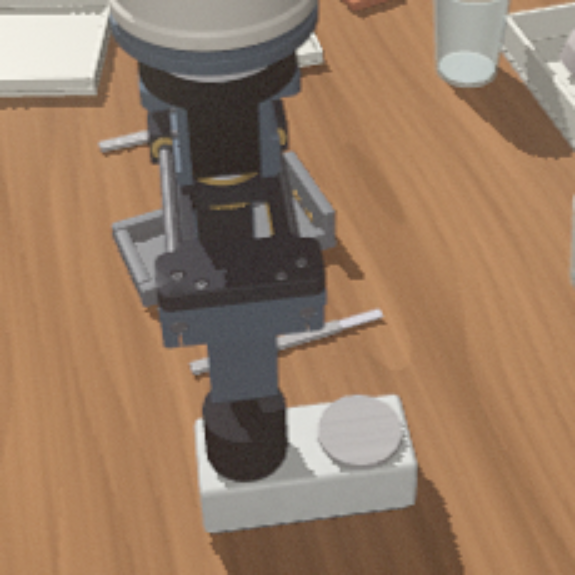

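The fingers stand over the cap, centred on it along the stirrer, so I'll lower and close.

Emit:
servo_tool(gripper=[0,0,0,0,0,0.5,0.9,0.9], dp=[[0,0.85,1],[0,0,2],[0,0,2],[0,0,0.75],[0,0,0],[0,0,0],[0,0,0],[0,0,0]], rotation=[[0,0,0],[0,0,0],[0,0,0],[0,0,0],[0,0,0],[0,0,0],[0,0,0],[0,0,0]])

```text
clock: 5.45
position: [0.4864, -0.2441, 0.1042]
eef_rot: [3.135, -0.198, 0.002]
contact_force: [0.2, 0.3, 0.9]
width: 0.0703
grasp_force: 0.0
```

Emit:
servo_tool(gripper=[1,1,1,1,1,1], dp=[[0,0,0],[0,0,0],[0,0,0],[0,0,0],[0,0,0],[0,0,0]], rotation=[[0,0,0],[0,0,0],[0,0,0],[0,0,0],[0,0,0],[0,0,0]])

```text
clock: 6.05
position: [0.486, -0.2438, 0.1034]
eef_rot: [-3.135, 0.198, 0.0]
contact_force: [1.4, -0.5, 1.1]
width: 0.0221
grasp_force: 0.0
```

Emit:
servo_tool(gripper=[1,1,1,1], dp=[[0,0,0],[0,0,0],[0,0,0],[0,0,0]], rotation=[[0,0,0],[0,0,0],[0,0,0],[0,0,0]])

```text
clock: 6.45
position: [0.486, -0.2439, 0.1034]
eef_rot: [-3.135, 0.198, -0.0]
contact_force: [0.1, 0.5, -0.9]
width: 0.015
grasp_force: 30.0
```

Emit:
servo_tool(gripper=[1,1,1,1,1,1], dp=[[0,0,-1],[0,0,-2],[0,0,-3],[0,0,-3],[0,0,-3],[0,0,0]], rotation=[[0,0,0],[0,0,0],[0,0,0],[0,0,0],[0,0,0],[0,0,0]])

```text
clock: 7.05
position: [0.4876, -0.2449, 0.2279]
eef_rot: [3.132, -0.198, 0.009]
contact_force: [-0.7, 0.0, -0.8]
width: 0.0148
grasp_force: 30.0
```

```bash
python3 g.py .598 .2515 .14;  python3 - <<'E'
from h import *
from cell import robot
s=robot.snapshot("side");pickle.dump(s,open("s2.pkl","wb"));o=s["image"][220:450,200:430];cv2.imwrite("pics/a2.png",cv2.resize(o,None,fx=2.5,fy=2.5)[:,:,::-1])
E
```

```text
t 7.05 pos [ 0.4876 -0.2449  0.2279] yaw_y -97.23 q [-0.57  0.38  1.55 -0.    1.2   1.12] F [-0.7  0.  -0.8] w 0.0148 gf 30.0
dp cm [  4.65 -50.66   8.67]
```

View pics/a2.png

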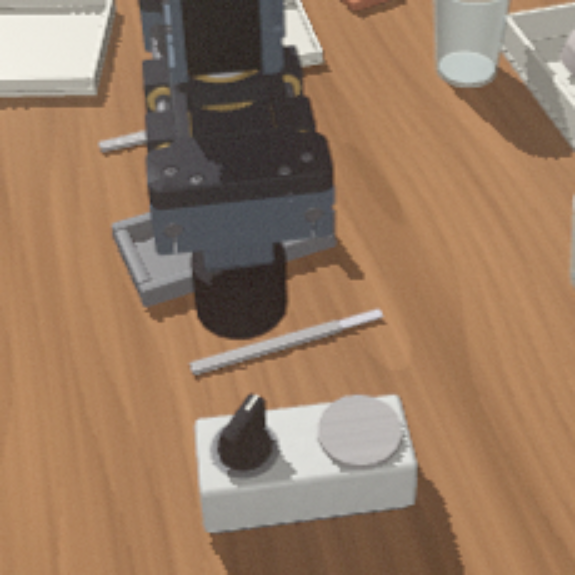

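The cap is off and held, and the black knob bar shows a white mark at (252,405). I'll carry the cap to the tray.

Emit:
servo_tool(gripper=[1,1,1,1,1,1,1,1], dp=[[0.3,-2,0],[0.4,-4,0],[0.4,-4.2,0],[0.4,-4.2,0],[0.4,-4.2,0],[0.4,-4.2,0],[0.4,-4.2,0],[0.4,-4.2,0]], rotation=[[0,0,0],[0,0,0],[0,0,0],[0,0,0],[0,0,0],[0,0,0],[0,0,0],[0,0,0]])

```text
clock: 7.9
position: [0.5557, 0.0635, 0.2228]
eef_rot: [3.135, -0.198, -0.002]
contact_force: [1.0, -1.1, -0.3]
width: 0.0151
grasp_force: 30.0
```

Emit:
servo_tool(gripper=[1,1,1,1,1,1,1,1], dp=[[0.4,-4.2,0],[0.4,-4.2,0],[0.4,-4.2,1],[0.3,-4,2],[0,-2.5,3],[0,0,2.6],[0,0,0],[0,0,0]], rotation=[[0,0,0],[0,0,0],[0,0,0],[0,0,0],[0,0,0],[0,0,0],[0,0,0],[0,0,0]])

```text
clock: 8.7
position: [0.5947, 0.2489, 0.1374]
eef_rot: [3.135, -0.198, -0.002]
contact_force: [-0.4, 0.0, 0.7]
width: 0.0148
grasp_force: 30.0
```

```bash
python3 g.py .598 .2515 .066
```

```text
t 8.7 pos [0.5947 0.2489 0.1374] yaw_y -97.24 q [ 0.3   0.62  1.4  -0.    1.13  2.  ] F [-0.4  0.   0.7] w 0.0148 gf 30.0
dp cm [ 0.31 -0.3   7.14]
```

Emit:
servo_tool(gripper=[1,1,1,1,1,1,1,1], dp=[[0.3,-0.3,2],[0,0,2],[0,0,2],[0,0,1],[0,0,0.2],[0,0,0.15],[0,0,0.1],[0,0,0]], rotation=[[0,0,0],[0,0,0],[0,0,0],[0,0,0],[0,0,0],[0,0,0],[0,0,0],[0,0,0]])

```text
clock: 9.5
position: [0.5988, 0.252, 0.0637]
eef_rot: [-3.135, 0.198, -0.002]
contact_force: [-0.2, 0.0, -0.3]
width: 0.0148
grasp_force: 30.0
```

Emit:
servo_tool(gripper=[1,1,1,1,1], dp=[[0,0,0.06],[0,0,0.06],[0,0,0.04],[0,0,0.04],[0,0,0]], rotation=[[0,0,0],[0,0,0],[0,0,0],[0,0,0],[0,0,0]])

```text
clock: 10.0
position: [0.5987, 0.2523, 0.062]
eef_rot: [-3.135, 0.198, -0.002]
contact_force: [-3.5, 0.2, 14.2]
width: 0.0148
grasp_force: 30.0
```

Emit:
servo_tool(gripper=[1,0.6,0.5,0.5,0.5,0.5], dp=[[0,0,-0.06],[0,0,0],[0,0,0],[0,0,0],[0,0,0],[0,0,0]], rotation=[[0,0,0],[0,0,0],[0,0,0],[0,0,0],[0,0,0],[0,0,0]])

```text
clock: 10.6
position: [0.5983, 0.2519, 0.0614]
eef_rot: [3.135, -0.198, -0.0]
contact_force: [-0.5, -0.5, -0.5]
width: 0.0458
grasp_force: 0.0
```

Emit:
servo_tool(gripper=[0.3,0.2,0.1,0,0,0,0,0], dp=[[0,0,-2],[0,0,-3],[0,0,-4],[0,0,-4],[0,0,-3],[0,0,-1],[0,0,0],[0,0,0]], rotation=[[0,0,0],[0,0,0],[0,0,0],[0,0,0],[0,0,0],[0,0,0],[0,0,0],[0,0,0]])

```text
clock: 11.4
position: [0.5978, 0.2517, 0.2302]
eef_rot: [3.135, -0.198, -0.003]
contact_force: [-0.9, -1.1, -0.6]
width: 0.0909
grasp_force: 0.0
```

```bash
python3 g.py .521 -.247 .16 82.7;  python3 - <<'E'
from h import *
from cell import robot
s=robot.snapshot("side");d=robot.snapshot("top");pickle.dump(d,open("t3.pkl","wb"))
a=cv2.resize(s["image"][190:280,230:350],None,fx=3,fy=3);b=cv2.resize(d["image"][190:310,430:480],None,fx=5,fy=5);
m=np.zeros((600,610,3),np.uint8);m[:270,:360]=a;m[:600,360:610]=b
cv2.imwrite("pics/a3.png",m[:,:,::-1])
E
```

```text
t 11.4 pos [0.5978 0.2517 0.2302] yaw_y -97.23 q [ 0.31  0.53  1.28 -0.    1.33  2.  ] F [-0.9 -1.1 -0.6] w 0.0909 gf 0.0
dp cm [-1.33 50.44  7.06]
rot [0.0008 0.0016 0.0012]
```

View pics/a3.png

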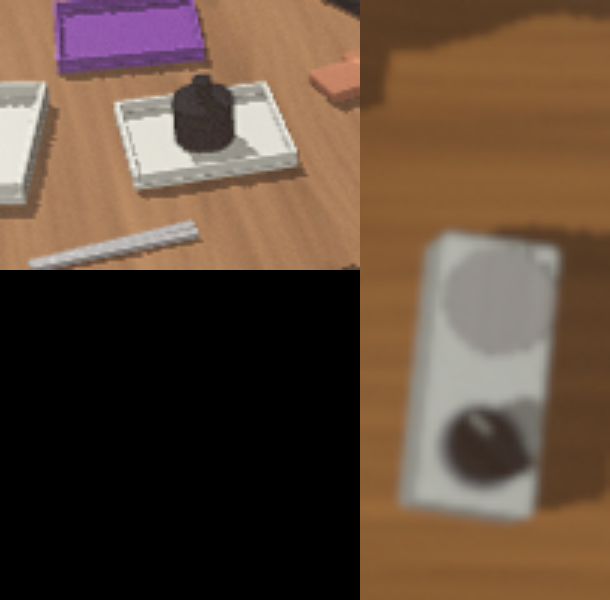

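The cap stands upright in the tray. The knob bar runs roughly from (468,412) to (530,460) in the top crop, about 52° in world axes. Next I'll move to the stirrer.

Emit:
servo_tool(gripper=[0,0,0,0,0,0,0,0], dp=[[-0.1,3,0],[-0.1,4.2,0],[-0.1,4.2,0],[-0.1,4.2,0],[-0.1,4.2,0],[-0.1,4.2,0],[-0.1,4.2,0],[-0.1,4.2,0]], rotation=[[0,0,0],[0,0,0],[0,0,0],[0,0,0],[0,0,0],[0,0,0],[0,0,0],[0,0,0]])

```text
clock: 12.3
position: [0.5486, -0.07, 0.2304]
eef_rot: [-3.135, 0.198, 0.003]
contact_force: [-0.2, -0.2, -0.9]
width: 0.0911
grasp_force: 0.0
```

Emit:
servo_tool(gripper=[0,0,0,0,0,0,0,0], dp=[[-0.1,4.2,0],[-0.1,4.2,0],[-0.1,4.2,0],[-0.1,4.2,1],[-0.1,1.2,2],[0,0,2],[0,0,2],[0,0,0]], rotation=[[0,0,0],[0,0,0],[0,0,0],[0,0,0],[0,0,0],[0,0,0],[0,0,0],[0,0,0]])

```text
clock: 13.1
position: [0.5201, -0.2456, 0.1582]
eef_rot: [-3.132, 0.199, 0.008]
contact_force: [-0.8, 0.1, 1.1]
width: 0.0913
grasp_force: 0.0
```

```bash
python3 g.py .521 -.247 .037 82.7
```

```text
t 13.1 pos [ 0.5201 -0.2456  0.1582] yaw_y -97.26 q [-0.54  0.51  1.55 -0.    1.09  1.15] F [-0.8  0.1  1.1] w 0.0913 gf 0.0
dp cm [ 0.17  0.16 12.12]
rot [-0.0025  0.0056  0.0008]
```

Emit:
servo_tool(gripper=[0,0,0,0,0,0,0,0], dp=[[0.15,0.15,1.5],[0,0,2.5],[0,0,2.5],[0,0,2.5],[0,0,2],[0,0,1.1],[0,0,0],[0,0,0]], rotation=[[0,0,0],[0,0,0],[0,0,0],[0,0,0],[0,0,0],[0,0,0],[0,0,0],[0,0,0]])

```text
clock: 13.9
position: [0.5237, -0.2482, 0.0412]
eef_rot: [3.135, -0.198, 0.001]
contact_force: [-0.2, 0.2, 0.0]
width: 0.0914
grasp_force: 0.0
```

Emit:
servo_tool(gripper=[0.5,1,1,1,1,1,1,1], dp=[[0,0,0],[0,0,0],[0,0,0],[0,0,0],[0,0,0],[0,0,0],[0,0,0],[0,0,0]], rotation=[[0,0,0],[0,0,0],[0,0,0],[0,0,0],[0,0,0],[0,0,0],[0,0,0],[0,0,0]])

```text
clock: 14.7
position: [0.5233, -0.248, 0.0407]
eef_rot: [-3.135, 0.198, -0.0]
contact_force: [-0.2, 2.0, 5.5]
width: 0.0562
grasp_force: 30.0
```

Emit:
servo_tool(gripper=[1,1,1,1,1,1,1,1], dp=[[0,0,-1],[0,0,-1.5],[0,0,-2],[0,0,-2],[0,0,-1.5],[0,0,-1],[0,0,0],[0,0,0]], rotation=[[0,0,0],[0,0,0],[0,0,0],[0,0,0],[0,0,0],[0,0,0],[0,0,-0.13],[0,0,-0.13]])

```text
clock: 15.5
position: [0.5231, -0.248, 0.1308]
eef_rot: [-3.134, -0.218, 0.0]
contact_force: [0.5, 0.1, -5.8]
width: 0.056
grasp_force: 30.0
```

```bash
python3 g.py .521 -.016 .13 98.1
```

```text
t 15.5 pos [ 0.5231 -0.248   0.1308] yaw_y -82.04 q [-0.55  0.54  1.57 -0.    1.02  0.89] F [ 0.5  0.1 -5.8] w 0.056 gf 30.0
dp cm [  3.   -23.01   0.08]
rot [-0.      0.0002 -0.0025]
```

Emit:
servo_tool(gripper=[1], dp=[[0,0,0]], rotation=[[0,0,0]])

```text
clock: 15.6
position: [0.523, -0.2479, 0.1305]
eef_rot: [-3.134, -0.214, 0.001]
contact_force: [-1.0, -0.0, -6.0]
width: 0.0557
grasp_force: 30.0
```

```bash
python3 - <<'E'
from h import *
s=pickle.load(open("t3.pkl","rb"))   # dock unobstructed?
for nm in("top.pkl","t3.pkl"):
    s=pickle.load(open(nm,"rb"));S=cv2.cvtColor(s["image"],cv2.COLOR_RGB2HSV)[...,1].astype(np.float32)
    c=np.array([.5184,-.0162]);a=.1415;ux=np.array([np.cos(a),np.sin(a)]);uy=np.array([-ux[1],ux[0]])
    def cross(dirn,lat,offs,z,r):
        out=[]
        for o in offs:
            t=np.arange(r[0],r[1],.0005);P=[proj(s,(*(c+dirn*k+lat*o),z)) for k in t];P=np.array(P,np.float32)
            v=cv2.remap(S,P[:,0].reshape(1,-1),P[:,1].reshape(1,-1),cv2.INTER_LINEAR)[0]
            h=(v[:10].mean()+v[-10:].mean())/2; i=np.argmax((v>h)) ; out.append(t[i])
        return round(float(np.median(out))*1000,1),round(float(np.polyfit(offs,out,1)[0]),3)
    L=np.linspace(-.03,.03,13);M=np.linspace(-.06,.06,25)
    print(nm,"+x z.036",cross(ux,uy,L,.036,(.065,.095)),"-x z0",cross(-ux,uy,L,0,(.065,.095)),"+y z0",cross(uy,ux,M,0,(.03,.055)),"-y z.016",cross(-uy,ux,M,.016,(.03,.055)))
E
python3 g.py .521 -.016 .13 98.1
```

```text
top.pkl +x z.036 (78.0, -0.004) -x z0 (78.5, 0.005) +y z0 (41.0, 0.007) -y z.016 (41.5, -0.001)
t3.pkl +x z.036 (78.0, -0.003) -x z0 (78.0, 0.005) +y z0 (41.0, 0.006) -y z.016 (41.5, -0.006)
t 15.6 pos [ 0.523  -0.2479  0.1305] yaw_y -82.19 q [-0.55  0.54  1.57 -0.    1.02  0.89] F [-1. -0. -6.] w 0.0557 gf 30.0
dp cm [  2.96 -23.01   0.05]
rot [-0.0004  0.0006 -0.005 ]
```

The dock edges come out at 156 x 82 mm around (0.5184, -0.0162), with a yaw of about 8.4°. I'll use the same profile on the stirrer's pre-grasp picture to get its offset in the hand.

```bash
python3 - <<'E'
from h import *
s=pickle.load(open("t3.pkl","rb"));S=cv2.cvtColor(s["image"],cv2.COLOR_RGB2HSV)[...,1].astype(np.float32)
c=np.array([.5212,-.2471]);a=-.126;ux=np.array([np.cos(a),np.sin(a)]);uy=np.array([-ux[1],ux[0]])
def cross(dirn,lat,offs,z,r):
    out=[]
    for o in offs:
        t=np.arange(r[0],r[1],.0005);P=np.array([proj(s,(*(c+dirn*k+lat*o),z)) for k in t],np.float32)
        v=cv2.remap(S,P[:,0].reshape(1,-1),P[:,1].reshape(1,-1),cv2.INTER_LINEAR)[0]
        h=(v[:8].mean()+v[-8:].mean())/2;out.append(t[np.argmax(v>h)])
    return round(float(np.median(out))*1000,1),round(float(np.polyfit(offs,out,1)[0]),3)
L=np.linspace(-.02,.02,13);M=np.linspace(-.05,.05,25)
print("+x",cross(ux,uy,L,.045,(.055,.08)),"-x z0",cross(-ux,uy,L,0,(.055,.08)),"+y z0",cross(uy,ux,M,0,(.02,.04)),"-y z.045",cross(-uy,ux,np.linspace(-.01,.05,15),.045,(.02,.04)))
E
```

```text
+x (65.0, -0.026) -x z0 (65.0, 0.0) +y z0 (28.0, -0.0) -y z.045 (28.0, -0.004)
```

Emit:
servo_tool(gripper=[1,1,1,1,1,1,1,1], dp=[[0.4,-2,0],[0.4,-3,0],[0.4,-3.5,0],[0.4,-3.5,0],[0.4,-3.5,0],[0.4,-3.5,0],[0.3,-2.5,0],[0.3,-1.5,0]], rotation=[[0,0,0],[0,0,0],[0,0,0],[0,0,0],[0,0,0],[0,0,0],[0,0,0],[0,0,0]])

```text
clock: 16.4
position: [0.5218, -0.0143, 0.1304]
eef_rot: [-3.135, -0.206, 0.001]
contact_force: [-0.4, -0.7, -5.4]
width: 0.0559
grasp_force: 30.0
```

Emit:
servo_tool(gripper=[1,1], dp=[[0,0,0],[0,0,0]], rotation=[[0,0,0],[0,0,0]])

```text
clock: 16.6
position: [0.5225, -0.0164, 0.1305]
eef_rot: [3.134, 0.208, -0.0]
contact_force: [0.6, -0.7, -5.7]
width: 0.0562
grasp_force: 30.0
```

```bash
python3 g.py .521 -.016 .06 98.4
```

```text
t 16.6 pos [ 0.5225 -0.0164  0.1305] yaw_y -82.41 q [-0.15  0.48  1.71 -0.    0.95  1.29] F [ 0.6 -0.7 -5.7] w 0.0562 gf 30.0
dp cm [-0.14 -0.06  7.05]
rot [ 0.0003  0.0001 -0.0141]
```

Emit:
servo_tool(gripper=[1,1,1,1,1,1,1], dp=[[-0.2,0,1],[0,0,2],[0,0,2],[0,0,1.2],[0,0,0.6],[0,0,0],[0,0,0]], rotation=[[0,0,-0.014],[0,0,0],[0,0,0],[0,0,0],[0,0,0],[0,0,0],[0,0,0]])

```text
clock: 17.3
position: [0.5207, -0.0166, 0.0629]
eef_rot: [3.133, 0.232, 0.001]
contact_force: [-0.3, 0.1, -6.3]
width: 0.0557
grasp_force: 30.0
```

```bash
python3 g.py .5206 -.0162 .047 98.4; python3 - <<'E'
from h import *
from cell import robot
s=robot.snapshot("side");cv2.imwrite("pics/a4.png",cv2.resize(s["image"][230:370,215:365],None,fx=4,fy=4)[:,:,::-1])
E
```

```text
t 17.3 pos [ 0.5207 -0.0166  0.0629] yaw_y -81.55 q [-0.15  0.59  1.77 -0.    0.78  1.28] F [-0.3  0.1 -6.3] w 0.0557 gf 30.0
dp cm [-0.   -0.04  1.59]
rot [ 0.0002 -0.0005  0.001 ]
```

View pics/a4.png

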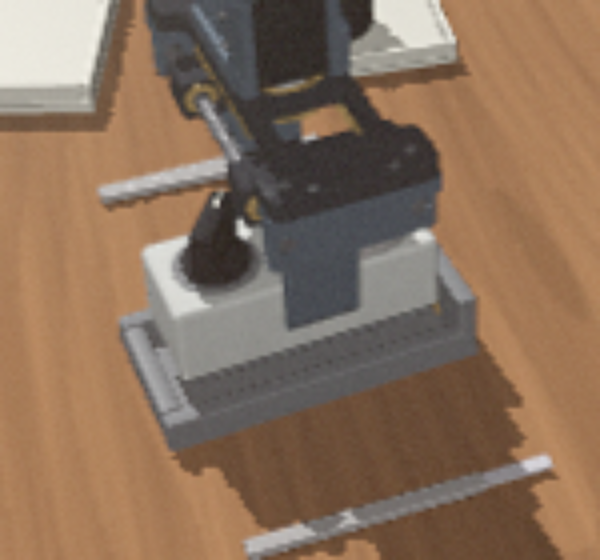

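The stirrer hangs over the pocket, level and well centred. I'll lower it gently while watching the force.

Emit:
servo_tool(gripper=[1,1,1,1,1,1], dp=[[0,-0.04,0.3],[0,0,0.3],[0,0,0.3],[0,0,0.2],[0,0,0],[0,0,0]], rotation=[[0,0,0],[0,0,0],[0,0,0],[0,0,0],[0,0,0],[0,0,0]])

```text
clock: 17.95
position: [0.5203, -0.016, 0.0515]
eef_rot: [-3.133, -0.232, 0.0]
contact_force: [-0.2, -0.1, -5.1]
width: 0.0556
grasp_force: 30.0
```

Now inside the pocket without touching anything.

Emit:
servo_tool(gripper=[1,1,1,1,1,1], dp=[[0,0,0.2],[0,0,0.15],[0,0,0.08],[0,0,0.05],[0,0,0],[0,0,0]], rotation=[[0,0,0],[0,0,0],[0,0,0],[0,0,0],[0,0,0],[0,0,0]])

```text
clock: 18.55
position: [0.5204, -0.016, 0.0467]
eef_rot: [3.133, 0.232, 0.0]
contact_force: [-0.6, -0.5, -5.1]
width: 0.0559
grasp_force: 30.0
```

Emit:
servo_tool(gripper=[1,1,1], dp=[[0,0,0.05],[0,0,0.05],[0,0,0]], rotation=[[0,0,0],[0,0,0],[0,0,0]])

```text
clock: 18.85
position: [0.5204, -0.016, 0.0467]
eef_rot: [3.133, 0.232, 0.001]
contact_force: [-5.6, 0.0, 19.7]
width: 0.0557
grasp_force: 30.0
```

Floor contact at the expected height (z = 0.0467). Now I'll release and rise clear.

Emit:
servo_tool(gripper=[1,0.7,0.3,0.1,0,0], dp=[[0,0,-0.08],[0,0,0],[0,0,0],[0,0,0],[0,0,0],[0,0,0]], rotation=[[0,0,0],[0,0,0],[0,0,0],[0,0,0],[0,0,0],[0,0,0]])

```text
clock: 19.45
position: [0.5204, -0.016, 0.0465]
eef_rot: [3.133, 0.232, 0.0]
contact_force: [0.9, 0.1, -0.3]
width: 0.0847
grasp_force: 0.0
```

Emit:
servo_tool(gripper=[0,0,0,0,0,0,0,0], dp=[[0,0,-2],[0,0,-3],[0,0,-4],[0,0,-4],[0,-4,-4],[0,-4.5,0],[0,-4.5,0],[0,-4.5,0]], rotation=[[0,0,0],[0,0,0],[0,0,0],[0,0,0],[0,0,0],[0,0,0],[0,0,0],[0,0,0]])

```text
clock: 20.25
position: [0.4948, 0.154, 0.2123]
eef_rot: [-3.133, -0.231, -0.001]
contact_force: [0.3, -0.0, 0.1]
width: 0.091
grasp_force: 0.0
```

```bash
python3 g.py .482 -.021 .12 98.4; python3 - <<'E'
from h import *
from cell import robot
s=robot.snapshot("side");t=robot.snapshot("top");pickle.dump((s,t),open("p5.pkl","wb"))
a=cv2.resize(s["image"][260:345,235:345],None,fx=3.6,fy=3.6);b=cv2.resize(t["image"][225:305,330:385],None,fx=7,fy=7,interpolation=cv2.INTER_CUBIC)
m=np.zeros((560,396+385,3),np.uint8);m[:a.shape[0],:396]=a;m[:,396:]=b;cv2.imwrite("pics/a5.png",m[:,:,::-1])
c=np.array([.5184,-.0162]);y=.1462
k=c-.036*np.array([np.cos(y),np.sin(y)]);print("knob",k,proj(t,(*k,.081)),proj(t,(*k,.055)))
E
```

```text
t 20.25 pos [0.4948 0.154  0.2123] yaw_y -81.56 q [0.19 0.37 1.63 0.   1.14 1.61] F [ 0.3 -0.   0.1] w 0.091 gf 0.0
dp cm [-3.84 17.13  9.23]
rot [-0.     -0.0009  0.0006]
knob [ 0.48278406 -0.02144447] [360.96497631 276.18147191] [360.00113706 277.36465631]
```

View pics/a5.png

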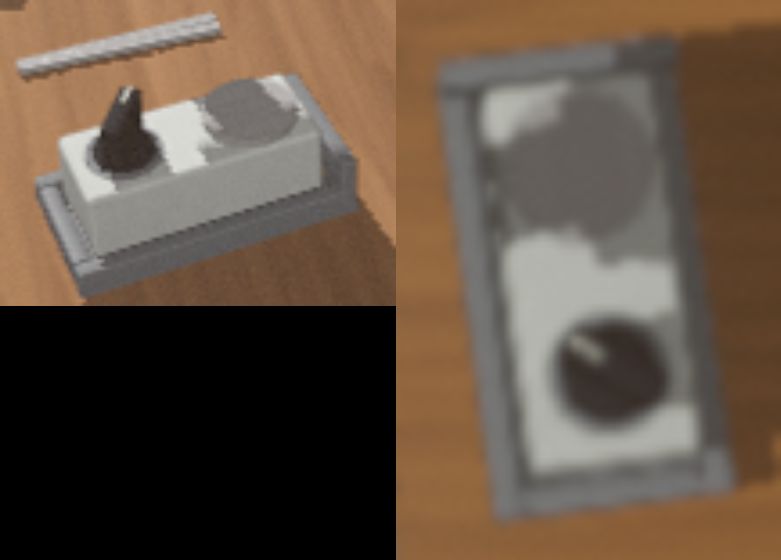

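The stirrer is home in the dock with its knob at the open end. The white mark runs from (570,339) to (602,358) in the enlarged crop, so I'll compute the bar angle from it.

```bash
python3 - <<'E'
from h import *
s,t=pickle.load(open("p5.pkl","rb"))
k=np.array([.48278,-.02144])
for im,sn,c0,z in((t["image"],t,(355,273,8),.081),(s["image"],s,proj(s,(*(k+[.006,.012]),.081)).tolist()+[9],.081)):
    u0,v0,r=c0;g=im.astype(float).sum(2);P=[];W=[]
    for v in range(int(v0-r),int(v0+r)):
        for u in range(int(u0-r),int(u0+r)):
            p=ray(sn,u,v,z)[:2]-k
            if np.hypot(*p)<.0185 and p[0]>-.004 and p[1]>-.006: P.append(p);W.append(g[v,u])
    P=np.array(P)*1000;W=np.array(W);o=np.argsort(-W)[:8];print(np.c_[P[o],W[o]].round(1).tolist())
    w=np.clip(W-np.percentile(W,60),0,None);m=(P*w[:,None]).sum(0)/w.sum();print("mean",m,"ang",np.degrees(np.arctan2(m[1],m[0])))
# dark disc centre in top view
h=t["image"].astype(int).sum(2);m=np.zeros(h.shape,bool);m[265:290,345:375]=h[265:290,345:375]<200
print(rect(t,m,.068))
E
```

```text
[[16.2, 6.9, 463.0], [16.5, -2.2, 452.0], [16.3, 4.6, 451.0], [16.4, 0.0, 444.0], [16.3, 2.3, 442.0], [13.8, 11.4, 437.0], [13.9, 9.1, 401.0], [11.5, 13.7, 385.0]]
mean [12.11526775  7.14029926] ang 30.51355464442306
[[6.4, 11.0, 578.0], [5.9, 8.2, 570.0], [3.6, 5.9, 570.0], [8.8, 13.4, 509.0], [4.1, 8.7, 501.0], [7.0, 13.9, 477.0], [4.7, 11.6, 447.0], [1.9, 6.4, 433.0]]
mean [5.65216325 9.49474712] ang 59.234927606680486
(((480.0059509277344, -21.54175567626953), (27.57884979248047, 29.93555450439453), 1.3242977857589722), array([[358, 272],
       [359, 273],
       [360, 274],
       [360, 275],
       [360, 276],
       [359, 277],
       [358, 277],
       [357, 277],
       [356, 276],
       [355, 276],
       [354, 275],
       [354, 276],
       [354, 277],
       [354, 278],
       [354, 279],
       [355, 280],
       [355, 281],
       [356, 282],
       [357, 283],
       [358, 283],
       [359, 284],
       [360, 284],
       [361, 284],
       [362, 283],
       [363, 283],
       [364, 283],
       [365, 282],
       [366, 282],
       [367, 281],
       [367, 280],
       [367, 279],
       [367, 278],
       [367, 277],
       [367, 276],
       [366, 275],
       [366, 274],
       [365, 273],
       [364, 272],
       [363, 272],
       [362, 272],
       [361, 272],
       [360, 272],
       [359, 272]], dtype=int32), ((479.984130859375, -21.50251579284668), 16.33405303955078))
```

Emit:
servo_tool(gripper=[0,0,0,0,0,0,0], dp=[[0,0,0],[0,0,0],[0,0,0],[0,0,0],[0,0,0],[0,0,0],[0,0,0]], rotation=[[0,0,-0.145],[0,0,-0.145],[0,0,-0.145],[0,0,-0.145],[0,0,-0.145],[0,0,-0.145],[0,0,-0.03]])

```text
clock: 21.05
position: [0.4952, 0.1521, 0.2118]
eef_rot: [2.717, 1.576, -0.0]
contact_force: [-0.2, -0.1, 0.0]
width: 0.0912
grasp_force: 0.0
```

```bash
python3 g.py .4827 -.0215 .12 -30
```

```text
t 21.05 pos [0.4952 0.1521 0.2118] yaw_y -29.77 q [ 0.18  0.37  1.63 -0.    1.14  0.7 ] F [-0.2 -0.1  0. ] w 0.0912 gf 0.0
dp cm [-15.69   7.53   9.18]
rot [-0.0001  0.0002  0.0041]
```

Emit:
servo_tool(gripper=[0,0,0,0,0,0,0,0], dp=[[-3,1.5,1],[-3.7,1.7,2],[-3.7,1.8,2],[-3.3,1.5,2],[-2,1,1.5],[0,0,0.7],[0,0,0],[0,0,0]], rotation=[[0,0,0],[0,0,0],[0,0,0],[0,0,0],[0,0,0],[0,0,0],[0,0,0],[0,0,0]])

```text
clock: 21.85
position: [0.482, -0.0205, 0.1202]
eef_rot: [-2.721, -1.57, -0.0]
contact_force: [-0.5, -0.1, 0.4]
width: 0.0912
grasp_force: 0.0
```

```bash
python3 g.py .4827 -.0215 .076 -30
```

```text
t 21.85 pos [ 0.482  -0.0205  0.1202] yaw_y -30.03 q [-0.17  0.45  1.82  0.    0.87  0.36] F [-0.5 -0.1  0.4] w 0.0912 gf 0.0
dp cm [-0.05  0.11  4.42]
rot [ 0.0001 -0.0002 -0.0005]
```

Emit:
servo_tool(gripper=[0,0,0,0,0.5,1,1,1], dp=[[-0.05,0.1,1.5],[0,0,1.5],[0,0,1],[0,0,0.4],[0,0,0],[0,0,0],[0,0,0],[0,0,0]], rotation=[[0,0,0],[0,0,0],[0,0,0],[0,0,0],[0,0,0],[0,0,0],[0,0,0],[0,0,0]])

```text
clock: 22.65
position: [0.4827, -0.022, 0.0763]
eef_rot: [2.72, 1.571, 0.001]
contact_force: [0.3, 0.1, 0.1]
width: 0.062
grasp_force: 0.0
```

Emit:
servo_tool(gripper=[1,1,1,1,1,1,1,1], dp=[[0,0,0],[0,0,0],[0,0,0],[0,0,0],[0,0,0],[0,0,0],[0,0,0],[0,0,0]], rotation=[[0,0,0],[0,0,0],[0,0,0],[0,0,0],[0,0,0],[0,0,0],[0,0,0],[0,0,0]])

```text
clock: 23.45
position: [0.4823, -0.0219, 0.0759]
eef_rot: [-2.72, -1.572, 0.0]
contact_force: [0.3, 1.3, -0.1]
width: 0.0117
grasp_force: 30.0
```

```bash
python3 g.py .4827 -.0215 .076 -30; python3 -c "
from cell import robot;print(robot.get_state()['ft_torque'])"
```

```text
t 23.45 pos [ 0.4823 -0.0219  0.0759] yaw_y -29.96 q [-0.17  0.53  1.86  0.    0.76  0.35] F [ 0.3  1.3 -0.1] w 0.0117 gf 30.0
dp cm [ 0.05  0.02 -0.01]
rot [-0.0002  0.0001  0.0006]
[0.01632439 0.15937429 0.0716063 ]
```

The bar is gripped across its 12 mm thickness. Turning anticlockwise.

Emit:
servo_tool(gripper=[1,1,1,1,1,1,1,1], dp=[[0,0,0],[0,0,0],[0,0,0],[0,0,0],[0,0,0],[0,0,0],[0,0,0],[0,0,0]], rotation=[[0,0,-0.1],[0,0,-0.12],[0,0,-0.12],[0,0,-0.12],[0,0,-0.12],[0,0,-0.12],[0,0,-0.1],[0,0,0]])

```text
clock: 24.25
position: [0.4824, -0.0219, 0.0759]
eef_rot: [-1.891, -2.509, -0.0]
contact_force: [-0.2, 0.4, -0.1]
width: 0.0119
grasp_force: 30.0
```

```bash
python3 g.py .4827 -.0215 .076; python3 -c "
from cell import robot;print(robot.get_state()['ft_torque'])"
```

```text
t 24.25 pos [ 0.4824 -0.0219  0.0759] yaw_y 15.98 q [-0.17  0.53  1.86  0.    0.76 -0.45] F [-0.2  0.4 -0.1] w 0.0119 gf 30.0
dp cm [ 0.03  0.04 -0.01]
[0.04185683 0.01086879 0.08490595]
```

Emit:
servo_tool(gripper=[1,1,1,1,1,1,1,1], dp=[[0,0,0],[0,0,0],[0,0,0],[0,0,0],[0,0,0],[0,0,0],[0,0,0],[0,0,0]], rotation=[[0,0,-0.12],[0,0,-0.14],[0,0,-0.14],[0,0,-0.14],[0,0,-0.14],[0,0,-0.14],[0,0,-0.14],[0,0,-0.1]])

```text
clock: 25.05
position: [0.4825, -0.022, 0.0759]
eef_rot: [0.363, 3.12, -0.0]
contact_force: [0.7, 1.0, -1.1]
width: 0.0116
grasp_force: 30.0
```

```bash
cat > q.py <<'E'
from g import *
go(.4827,-.0215,.076);print(robot.get_state()["ft_torque"])
E
python3 q.py
```

```text
t 25.05 pos [ 0.4825 -0.022   0.0759] yaw_y 76.72 q [-0.17  0.53  1.86 -0.    0.76 -1.51] F [ 0.7  1.  -1.1] w 0.0116 gf 30.0
dp cm [-0.01  0.05 -0.01]
[ 0.09476701 -0.03875888 -0.05353193]
```

Emit:
servo_tool(gripper=[1,1,1,1,1], dp=[[0,0,0],[0,0,0],[0,0,0],[0,0,0],[0,0,0]], rotation=[[0,0,-0.08],[0,0,-0.08],[0,0,-0.06],[0,0,-0.04],[0,0,0]])

```text
clock: 25.55
position: [0.4825, -0.0219, 0.0759]
eef_rot: [-0.038, 3.141, -0.0]
contact_force: [0.8, 0.3, -0.5]
width: 0.0119
grasp_force: 30.0
```

```bash
python3 q.py
```

```text
t 25.55 pos [ 0.4825 -0.0219  0.0759] yaw_y 91.37 q [-0.17  0.53  1.86 -0.    0.76 -1.76] F [ 0.8  0.3 -0.5] w 0.0119 gf 30.0
dp cm [-0.02  0.04 -0.01]
[ 0.17492105 -0.06778836  0.02676443]
```

Emit:
servo_tool(gripper=[1,1,1,1], dp=[[0,0,0],[0,0,0],[0,0,0],[0,0,0]], rotation=[[0,0,-0.04],[0,0,-0.04],[0,0,-0.03],[0,0,0]])

```text
clock: 25.95
position: [0.4825, -0.0219, 0.0759]
eef_rot: [-0.212, 3.134, -0.0]
contact_force: [0.3, 0.1, -0.9]
width: 0.0115
grasp_force: 30.0
```

```bash
python3 q.py
```

```text
t 25.95 pos [ 0.4825 -0.0219  0.0759] yaw_y 97.74 q [-0.17  0.53  1.86  0.    0.76 -1.87] F [ 0.3  0.1 -0.9] w 0.0115 gf 30.0
dp cm [-0.03  0.04 -0.01]
[ 0.13144702 -0.13315826 -0.00995528]
```

Emit:
servo_tool(gripper=[1,1,1], dp=[[0,0,0],[0,0,0],[0,0,0]], rotation=[[0,0,-0.03],[0,0,-0.03],[0,0,0]])

```text
clock: 26.25
position: [0.4826, -0.0222, 0.0759]
eef_rot: [-0.309, 3.126, -0.0]
contact_force: [2.1, -3.2, -1.5]
width: 0.0114
grasp_force: 30.0
```

```bash
python3 q.py
```

```text
t 26.25 pos [ 0.4826 -0.0222  0.0759] yaw_y 101.29 q [-0.17  0.53  1.86 -0.    0.76 -1.94] F [ 2.1 -3.2 -1.5] w 0.0114 gf 30.0
dp cm [-0.02  0.06 -0.01]
[-0.67768301 -0.2766695  -0.37558764]
```

Emit:
servo_tool(gripper=[1,1,1], dp=[[0,0,0],[0,0,0],[0,0,0]], rotation=[[0,0,-0.02],[0,0,0],[0,0,0]])

```text
clock: 26.55
position: [0.4828, -0.0223, 0.076]
eef_rot: [-0.339, 3.122, -0.001]
contact_force: [2.1, -6.1, -0.6]
width: 0.0117
grasp_force: 30.2
```

```bash
python3 q.py
```

```text
t 26.55 pos [ 0.4828 -0.0223  0.076 ] yaw_y 102.39 q [-0.17  0.53  1.86 -0.    0.76 -1.96] F [ 2.1 -6.1 -0.6] w 0.0117 gf 30.2
dp cm [-0.01  0.08  0.  ]
[-1.29336277 -0.30624898 -0.77859705]
```

The torque is 0.78 N m at the expected stop angle. I'll ease off slightly, open and rise.

Emit:
servo_tool(gripper=[1,0.9,0.7,0.5,0.3,0.3], dp=[[0,0,0],[0,0,0],[0,0,0],[0,0,0],[0,0,0],[0,0,0]], rotation=[[0,0,0.025],[0,0,0],[0,0,0],[0,0,0],[0,0,0],[0,0,0]])

```text
clock: 27.15
position: [0.4823, -0.0218, 0.0759]
eef_rot: [0.3, -3.127, -0.0]
contact_force: [0.8, 0.3, -0.4]
width: 0.0412
grasp_force: 0.0
```

Emit:
servo_tool(gripper=[0.3,0.3,0.3,0.3,0.3,0.3,0.3,0.3], dp=[[0,0,-2],[0,0,-4],[0,0,-4],[0,0,-4],[0,4,-1],[0,4.5,0],[0,4.5,0],[0,4.5,0]], rotation=[[0,0,0],[0,0,0],[0,0,0],[0,0,0],[0,0,0],[0,0,0],[0,0,0],[0,0,0]])

```text
clock: 27.95
position: [0.4485, 0.1514, 0.2261]
eef_rot: [-0.299, 3.127, 0.0]
contact_force: [1.4, -1.3, 0.5]
width: 0.0636
grasp_force: 0.0
```

Emit:
servo_tool(gripper=[0.3,0.3,0.3], dp=[[0,0,0],[0,0,0],[0,0,0]], rotation=[[0,0,0],[0,0,0],[0,0,0]])

```text
clock: 28.25
position: [0.4492, 0.1493, 0.2258]
eef_rot: [0.3, -3.127, 0.0]
contact_force: [0.3, -0.4, 0.3]
width: 0.0638
grasp_force: 0.0
```

```bash
python3 - <<'E'
from h import *
from cell import robot
print(robot.get_state()["clock"],robot.get_state()["contact_force"])
s=robot.snapshot("side");t=robot.snapshot("top")
a=cv2.resize(s["image"][200:345,225:345],None,fx=3.2,fy=3.2);b=cv2.resize(t["image"][225:305,330:385],None,fx=7,fy=7,interpolation=cv2.INTER_CUBIC)
m=np.zeros((560,384+385,3),np.uint8);m[:a.shape[0],:384]=a;m[:,384:]=b;cv2.imwrite("pics/a6.png",m[:,:,::-1])
E
```

```text
28.25 [ 0.29064698 -0.43579068  0.28485816]
```

View pics/a6.png

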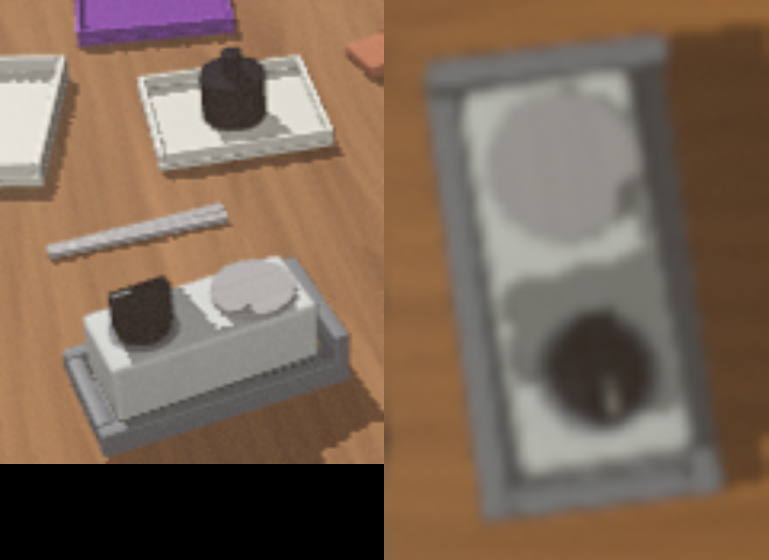

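The mark at (613,395) now points along the stirrer's axis, the stirrer is home in the dock and the cap stands in the tray.

```bash
python3 -c "
from cell import robot;print(robot.finish_job())"
```

```text
the job is handed in; nothing more can be done
None
```

I handed the job in at about 28 s: the cap stands open side down in the small white tray, the stirrer sits home in its dock with the knob end away from the tall wall, and the knob is turned anticlockwise to its off stop; the hand-in returned no verdict.

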